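# Slide the tall lens-cleaner bottle home into its roller dock

### The arm

A 6-joint arm with a two-finger parallel gripper is mounted at the origin on the work surface. World frame = base frame: x ahead of the robot, y to its left, z up, the work surface at z = 0. Lengths are in m, angles in degrees, forces in N, time in s.
With the tool pointing down it reaches from about 0.25 to 0.8 m from the base axis. Payload 8.5 kg.
Tool frame: the origin (TCP) lies midway between the tips of the shut fingers; the grasp point (between the pads) lies 19 mm behind it; z points along the fingers, y is the line along which they close (so a half turn about z gives the same grasp; the last joint's range is limited). The gripper opens to 85 mm and grips with 20 to 120 N. Pads are 22 mm wide; open, the fingers measure 114 mm over their backs; the gripper's body (76 mm by 85 mm) begins 54 mm behind the grasp point. The pads swing forward as they close: fully open they stand 13 mm farther back than shut.
Start: joints at [73.625, 13.648, -0.773, 75.585, 0, 90], TCP at [0.148, 0.504, 0.231] pointing down, gripper open.
Joint ranges: [-152.45, 152.45], [-59.26, 108.67], [-65.41, 83.53], [-104.44, 129.93], [-82.83, 76.93], [-180, 180]. Speed limits (degrees/s): [127.2, 127.2, 159.86, 180, 180, 180].

### API

Orientations are given as [roll, pitch, yaw] about the fixed x, y, z axes, in that order (R = Rz(yaw) Ry(pitch) Rx(roll)).
In Python, from station import robot gives the robot as it stands. Calls block until the motion is done:
- robot.move_ptp(position, orientation): joint-space move of the TCP to a pose.
- robot.line_to(position, ori=None, v=0.15): straight line of the TCP; ori=None keeps the orientation; v is the mean speed in m/s.
- robot.set_joints(angles): joint-space move.
- robot.grip(opening, effort=None): finger opening in m; effort is the grip in N (None keeps the last); returns when the fingers have stopped.
- robot.pause(seconds).
- robot.ik(position, orientation): joint angles nearest the present ones, or None.
- robot.read_state(): the state.
- robot.get_image(name): name is "scene" or "top" or "wrist"; returns the picture (384x512x3 uint8, red, green, blue); there is no depth.
- robot.camera_info(name): a dict with "mtx" (3x3 intrinsics, pixels), "rvec" (rotation vector, rad) and "tvec" (3), from world to camera coordinates, as OpenCV has them. Camera axes: x right, y down, z forward; pixel columns grow to the right and rows downward; lengths in m; the calibration is good to about 2 mm. A picture is of the moment at which its call begins: read the wrist's pose just before it. camera_info takes no time and is no camera call; for the wrist camera it gives the pose at the moment of the call.
A pose or a line that the arm cannot do raises robot.IKError and nothing moves.
- robot.job_done(): hands the job in; it is judged then, once.
Trained networks look in the newest picture that a camera, given by its name, has taken for a name from the list of things; names that differ only in an ending like _2 or _b are one class to them, and where a whole thing is asked for, a point or a joint stands for the part that bears it (a point fixed in the world has none). Each returns a list of dicts, best first, with "confidence" (0 to 1); they miss things now and then, are a little off and sometimes report something else, mostly with a low value. They report only what shows in the picture. A call takes as long as a camera call.
- robot.cut_out(camera, target): "region" (384x512 bool, what is visible of it) and "point" ([column, row] as shares, 0 to 1, of the picture: columns of its width, rows of its height, amid what is visible of it).
- robot.pinpoint(camera, target): "point" ([column, row] as shares, 0 to 1, of the picture: columns of its width, rows of its height: a listed point, or the origin of a listed thing).
The state is a dict: "time": time; "joints": joint angles; "dq": joint speeds; "effort": joint torques, N m; "eef_pos": TCP position; "eef_rot": TCP orientation; "force": force on the tool from outside, world axes, zero at the start; "moment": the same for the moment, N m; "grip_width": finger opening in m; "finger_force": force on a finger pad.
Only numpy, scipy, OpenCV 4.12 (cv2) and the standard library are available. Lean on these libraries where they do the work, as an engineer would, in place of code of your own. Each camera call takes 0.05 s, during which the arm holds its last target. There are 200 camera calls.

### The job

Slide the tall blue lens-cleaner bottle across the table into the white dock and press it in between the orange spring rollers until it rests fully home against the black pad at the back, then let go and leave it standing there. Push it gently and low down so that it stays upright and on the table, without gripping or lifting it (it squirts if squeezed). Leave the cup, the glasses case and the tin where they are.

Things in the scene. Friction and masses are not known exactly. Their poses are not given: they have to be found in the camera images.
- bottle: tall narrow pump bottle, blue with white label, 0.26 to 0.44 kg: round, 50 mm diameter up to 140 mm, then a narrow white pump, 210 mm high in all. Origin: centre of underside, z up its axis; yaw means nothing. Slides on the table at 1 to 3 N; push it 20 to 40 mm above the table: pushed at half its height it topples. It must never be pressed with over 20 N, so not gripped
- dock: white U-shaped bay fixed on the table, 55 mm high, no floor or roof. Origin: table level, middle of its open mouth; x axis points level into the bay (the way the bottle goes in), y left, z up. Side walls' inner faces at y = +-55 mm, x = 25 to 145 mm; back wall at x = 145; grey wings widen the mouth to 140 mm at x = -17. Inside, on y = 0, a cradle: two orange rollers, then a black pad
- home_near (a point): a point of the dock at table level, dock x = 64 mm, y = 0: where the centre of the home bottle stands if the cradle is set nearest the mouth. The cradle was fixed by its user anywhere from here to home_far and its place is NOT reported: feel for it. The pad (flat, rigid, 60 mm wide, 8 to 56 mm up, across x) has its face 25 mm beyond the home bottle's centre
- home_far (a point): same with the cradle set farthest: dock x = 96 mm, y = 0. The two upright sprung rollers (16 mm diameter, 10 to 54 mm up, 36 mm gap, each yields 10 mm sideways) stand 8 mm before the home bottle's centre. The bottle meets them 28 mm before home, the push rises to 6 to 12 N, falls to under half as its widest part passes 8 mm before home; pressed on to the pad, the rollers keep it there
- cup: bystander: white cup, 64 mm across, 75 mm high; origin at the centre of its underside
- case: bystander: black glasses case, 65 x 155 x 42 mm (x, y, z); origin at the centre of its underside
- tin: bystander: round steel tin with a green lid, 62 mm across, 32 mm high; origin at the centre of its underside

How it is judged (in metres and radians):
On the way, in this order (a step that is already met when the one before it is completed fails the run):
1. the bottle stands upright inside the dock's mouth (x of bottle in the frame of dock above 0.015 m and y of bottle in the frame of dock between -0.035 and 0.035 m and angle between bottle's own z axis and vertical below 0.15 rad), for 0.1 s.
2. the bottle is pressed home against the back pad (contact force between bottle and back_pad above 0.5 N), for 0.2 s.
At the end, for the whole second after the job is handed in: the bottle stands still and upright (within 0.06 rad) on the table in the dock, within 12 mm of its centre line, held against the back pad by the rollers (more than 0.5 N on the pad) (contact force between bottle and back_pad above 0.5 N and x of bottle in the frame of dock above 0.058 m and y of bottle in the frame of dock between -0.012 and 0.012 m and angle between bottle's own z axis and vertical below 0.06 rad and height (world z) of bottle below 0.006 m and linear speed of bottle below 0.01 m/s); the robot touches nothing.
It fails at once if the bottle is pressed or gripped with more than 20 N (contact force between any of the fingers, the arm and bottle above 20 N).
It fails at once if the bottle tips by more than 0.25 rad (angle between bottle's own z axis and vertical above 0.25 rad).
It fails at once if the bottle is lifted more than 15 mm off the table (height (world z) of bottle above 0.015 m).
It fails at once if a bystander is shifted more than 20 mm (distance of any of cup, case, tin from where it was at the start of the episode above 0.02 m).
It also fails if it takes over 61 s, if anything falls off the work surface, if the arm or the gripper's body presses on something with over 40 N, if the wrist force passes 120 N, or if a joint passes its speed limit or range.

## Working session

There is one attempt and no reset: what is moved stays moved. The work goes in short steps, each a Python script; the robot and the scene stay as the last script left them, time stands still between calls to the robot, and variables do not carry over. Pictures are saved under pics/ and viewed, at most 10 in all, crops included, and the job is handed in when it is done.

```bash
ls; mkdir -p pics; cat > h.py <<'E'
import numpy as np, cv2
from station import robot
def cam(n):
    c=robot.camera_info(n); return np.array(c["mtx"],float),np.array(c["rvec"],float).reshape(3),np.array(c["tvec"],float).reshape(3)
def ray(c,p):
    K,r,t=c; R=cv2.Rodrigues(r)[0]
    d=R.T@np.linalg.solve(K,[p[0]*512,p[1]*384,1]); o=-R.T@t
    return o,d/np.linalg.norm(d)
def onz(c,p,z=0):
    o,d=ray(c,p); return o+d*(z-o[2])/d[2]
def tri(a,b):
    (o1,d1),(o2,d2)=a,b
    s=np.linalg.lstsq(np.c_[d1,-d2],o2-o1,rcond=None)[0]
    p,q=o1+s[0]*d1,o2+s[1]*d2
    return (p+q)/2,np.linalg.norm(p-q)
E
python3 - <<'E'
from h import *
np.set_printoptions(precision=4,suppress=True)
ims=[]
cs={}
P={}
for n in("scene","top"):
    im=robot.get_image(n); cv2.imwrite(f"pics/{n}0.png",im[:,:,::-1]); cs[n]=cam(n)
    for t in("bottle","dock","home_near","home_far","cup","case","tin"):
        r=robot.pinpoint(n,t)
        for k in r[:2]:
            print(n,t,round(k["confidence"],2),np.array(k["point"])*[512,384],onz(cs[n],k["point"]))
        if r:P[n,t]=r[0]["point"]
for t in("bottle","dock","home_near","home_far","cup","case","tin"):
    if ("scene",t) in P and ("top",t) in P: print(t,tri(ray(cs["scene"],P["scene",t]),ray(cs["top"],P["top",t])))
s=robot.read_state();print(s["time"],s["eef_pos"],s["eef_rot"],s["force"])
E
```

```text
pics
scene bottle 0.85 [353.9968 187.008 ] [0.5992 0.1815 0.    ]
scene dock 0.87 [265.216  170.8032] [ 0.4978 -0.0256  0.    ]
scene home_near 0.94 [242.2784 168.6912] [ 0.4782 -0.0841  0.    ]
scene home_far 0.67 [229.6832 173.6832] [ 0.4923 -0.1196  0.    ]
scene cup 0.66 [345.1904 235.5072] [0.7431 0.1056 0.    ]
scene case 0.66 [236.288  251.9808] [ 0.7449 -0.1358  0.    ]
scene case 0.62 [347.8016 235.8912] [0.7451 0.1108 0.    ]
scene tin 0.75 [148.48   163.6992] [ 0.4111 -0.3326  0.    ]
top bottle 0.95 [166.912  198.1056] [0.604  0.1852 0.    ]
top dock 0.7 [166.1952 196.3008] [0.6087 0.1873 0.    ]
top home_near 0.72 [166.5024 197.2992] [0.6061 0.1864 0.    ]
top cup 0.9 [193.792  145.1136] [0.7466 0.1184 0.    ]
top case 0.81 [285.5936 147.9168] [ 0.7405 -0.126   0.    ]
top case 0.25 [165.7856 197.9136] [0.6044 0.1882 0.    ]
top tin 0.7 [364.6976 266.8032] [ 0.4304 -0.329   0.    ]
bottle (array([0.6027, 0.1822, 0.0034]), np.float64(0.004962827709864039))
dock (array([0.5912, 0.0595, 0.1006]), np.float64(0.21136134927053987))
home_near (array([0.5939, 0.0289, 0.1285]), np.float64(0.25928298299696795))
cup (array([0.7443, 0.1121, 0.0004]), np.float64(0.012977792699231234))
case (array([ 0.7413, -0.1309, -0.0056]), np.float64(0.009268313276474678))
tin (array([ 0.4307, -0.3273,  0.0151]), np.float64(0.0026421550936005555))
0.8 [0.148  0.5037 0.2313] [-179.9941   -0.0015  163.6251] [ 0.6462 -0.4098 -0.0246]
```

```bash
python3 -c "
import cv2,numpy as np
a=cv2.imread('pics/scene0.png');b=cv2.imread('pics/top0.png')
cv2.imwrite('pics/a.png',cv2.resize(a,(800,600)));cv2.imwrite('pics/b.png',cv2.resize(b,(800,600)))"
```

```text
(no output)
```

View pics/a.png

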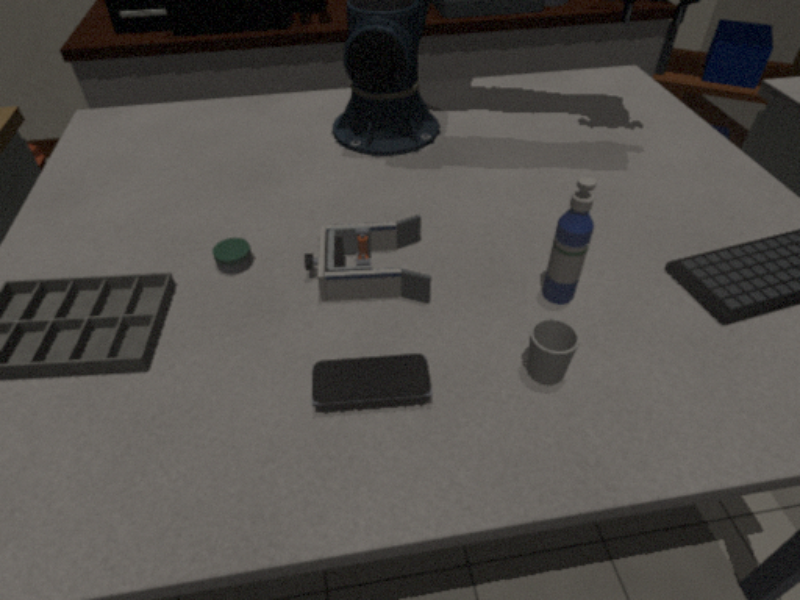

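View pics/b.png

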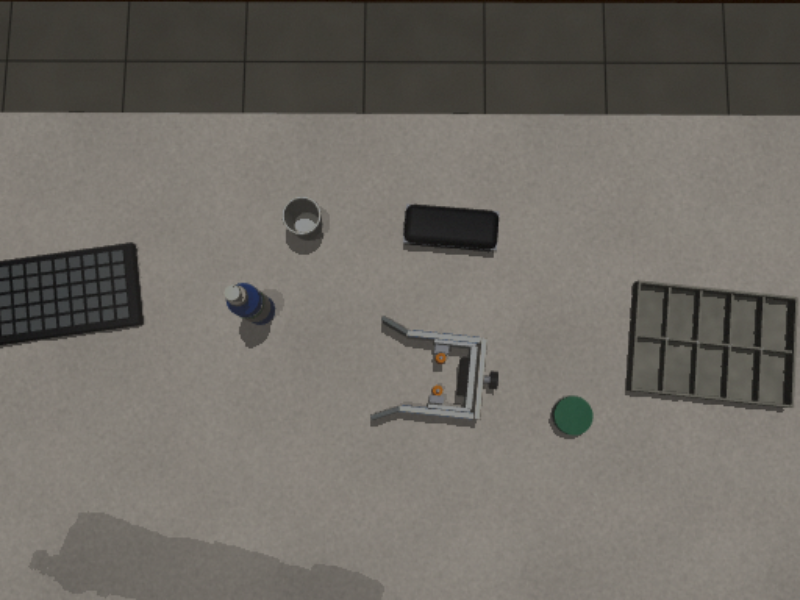

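The scene view has the bottle's base at about (560,295) of 800x600 and the dock mouth facing right. In the top view the bottle's base is at (262,311). The dock opens left, with wing tips at (384,319) and (373,420), rollers at (440,358) and (437,390), and the pad at about x=462. The network's dock hits in the top view were wrong because they landed on the bottle. I'll fit the dock pose from its visible features and check the IK.

```bash
cat > fit.py <<'E'
from h import *
from scipy.optimize import least_squares
np.set_printoptions(precision=4,suppress=True)
c=cam("top"); im=cv2.imread("pics/top0.png")
f=lambda x,y,z=.055: onz(c,(x/800,y/600),z)[:2]
# inner corners of wing tips & wall starts (top view)
for n,p in dict(wtL=(384,319),wtR=(373,420),wsL=(408,331),wsR=(401,409),bkL=(486,337),bkR=(480,418)).items(): print(n,f(*p))
hsv=cv2.cvtColor(im,cv2.COLOR_BGR2HSV)
m=cv2.inRange(hsv,(5,120,90),(22,255,255)); n,l,st,ce=cv2.connectedComponentsWithStats(m)
for i in range(1,n):
    if st[i,4]>6: print("orange",st[i,4],ce[i],onz(c,((ce[i]+.5)/[512,384]),.054))
crop=im[195:280,230:325]; cv2.imwrite("pics/c.png",cv2.resize(crop,None,fx=7,fy=7,interpolation=cv2.INTER_CUBIC))
for t in("dock",):
  robot.get_image("top")
  for r in robot.cut_out("top",t)[:3]:
    y,x=np.nonzero(r["region"]); print(t,r["confidence"],x.min(),x.max(),y.min(),y.max(),len(x))
# IK check
u=np.array([-.12,-.99,0]);u/=np.linalg.norm(u)
from scipy.spatial.transform import Rotation as Ro
for tilt in(30,40,50):
  for flip in(0,1):
    a=np.radians(tilt); z=u*np.sin(a)+np.array([0,0,-np.cos(a)]); y=np.cross([0,0,1],u)*(1-2*flip); x=np.cross(y,z)
    e=Ro.from_matrix(np.c_[x,y,z]).as_euler("xyz",degrees=True)
    for p in([.6,.25,.03],[.5,.05,.03],[.5,-.1,.03]): 
      q=robot.ik(p,e); print(tilt,flip,p,None if q is None else np.round(q))
E
python3 fit.py
```

```text
wtL [ 0.5837 -0.0239]
wtR [ 0.4238 -0.0085]
wsL [ 0.5647 -0.0625]
wsR [ 0.4413 -0.0524]
bkL [ 0.556  -0.1869]
bkR [ 0.4284 -0.1767]
orange 29 [281.6552 228.5862] [ 0.5222 -0.1151  0.054 ]
orange 27 [279.5185 249.4444] [ 0.4707 -0.1099  0.054 ]
dock 0.81 238 318 203 268 898
30 0 [0.6, 0.25, 0.03] [ 33.  47.  21.  83. -23. 134.]
30 0 [0.5, 0.05, 0.03] [ 21.  31. -14.  61. -26. 122.]
30 0 [0.5, -0.1, 0.03] [  6.  26. -21.  50. -29. 105.]
30 1 [0.6, 0.25, 0.03] [ 33.  47.  21.  83. -23. -46.]
30 1 [0.5, 0.05, 0.03] [ 21.  31. -14.  61. -26. -58.]
30 1 [0.5, -0.1, 0.03] [  6.  26. -21.  50. -29. -75.]
40 0 [0.6, 0.25, 0.03] [ 36.  54.  30.  95. -28. 140.]
40 0 [0.5, 0.05, 0.03] [ 25.  36.  -9.  69. -33. 129.]
40 0 [0.5, -0.1, 0.03] [ 10.  31. -19.  54. -38. 112.]
40 1 [0.6, 0.25, 0.03] [ 36.  54.  30.  95. -28. -40.]
40 1 [0.5, 0.05, 0.03] [ 25.  36.  -9.  69. -33. -51.]
40 1 [0.5, -0.1, 0.03] [ 10.  31. -19.  54. -38. -68.]
50 0 [0.6, 0.25, 0.03] [ 38.  62.  40. 107. -33. 147.]
50 0 [0.5, 0.05, 0.03] [ 28.  43.  -4.  77. -39. 138.]
50 0 [0.5, -0.1, 0.03] [ 14.  36. -16.  60. -46. 121.]
50 1 [0.6, 0.25, 0.03] [ 38.  62.  40. 107. -33. -33.]
50 1 [0.5, 0.05, 0.03] [ 28.  43.  -4.  77. -39. -42.]
50 1 [0.5, -0.1, 0.03] [ 14.  36. -16.  60. -46. -59.]
```

View pics/c.png

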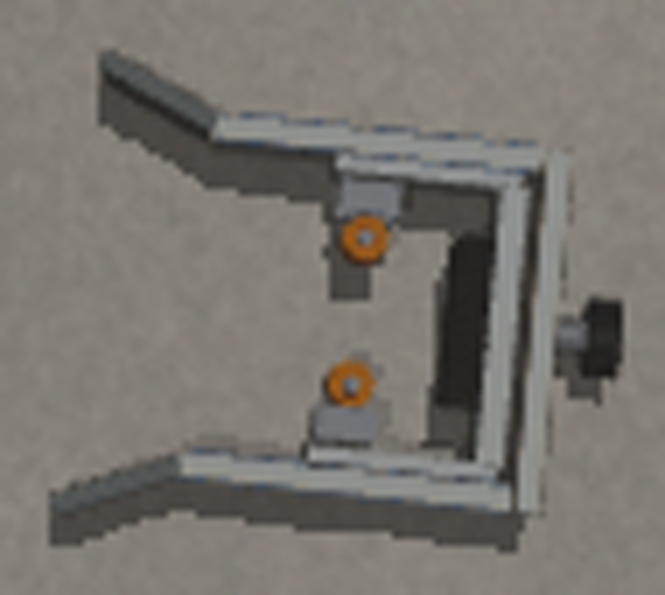

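The crop shows the rollers at crop pixels (365,238) and (350,384) and the black pad at x≈465. The measured roller spacing is 51.8 mm against the 52 mm expected, so the fit is good. It gives roller midpoint (0.4965,-0.1125), axis (-0.087,-0.996) and home at dock x≈88. The push will use two fingers 20 mm apart with the tool tilted back, so the bottle nests between them.

```bash
cat >> h.py <<'E'
from scipy.spatial.transform import Rotation as Ro
np.set_printoptions(precision=4,suppress=True)
U=np.array([-.087,-.996]);U/=np.linalg.norm(U)
V=np.array([-U[1],U[0]])   # dock y (left)
RM=np.array([.4965,-.1125]); MOUTH=RM-.080*U
def D(x,y=0): return MOUTH+x*U+y*V
def todock(p): d=np.asarray(p)[:2]-MOUTH; return np.array([d@U,d@V])
def ori(u,tilt=45,flip=0):
    u=np.r_[u,0]/np.linalg.norm(u);a=np.radians(tilt); z=u*np.sin(a)-np.array([0,0,np.cos(a)]); y=np.cross([0,0,1],u)*(1-2*flip)
    return Ro.from_matrix(np.c_[np.cross(y,z),y,z]).as_euler("xyz",degrees=True)
def st():
    s=robot.read_state(); return s["time"],np.array(s["eef_pos"]),np.array(s["force"]),s
E
python3 - <<'E'
from h import *
t,p,f,s=st()
K,r,tv=cam("wrist"); R=cv2.Rodrigues(r)[0]; o=-R.T@tv
T=Ro.from_euler("xyz",s["eef_rot"],degrees=True)
print("cam in tool",T.inv().apply(o-p), "axis",T.inv().apply(R[2]))
B=np.array([.603,.184]); P=D(-.06); d=(P-B); print(MOUTH,P,np.linalg.norm(d)); d/=np.linalg.norm(d); print(d)
for fl in(0,1):
  for u,pts in((d,[B-.09*d,B-.03*d,P-.03*d]),(U,[D(-.12),D(-.09),D(.07)])):
    for q in pts:
      for z in(.025,.15):
        j=robot.ik(np.r_[q,z],ori(u,45,fl)); print(fl,q,z,None if j is None else np.round(j))
E
```

```text
cam in tool [ 0.0791  0.0001 -0.1427] axis [-0.3113  0.0003  0.9503]
[ 0.5035 -0.0328] [0.5087 0.027 ] 0.18317897920133475
[-0.5149 -0.8573]
0 [0.6493 0.2612] 0.025 None
0 [0.6493 0.2612] 0.15 None
0 [0.6184 0.2097] 0.025 [ 28.  68.  55. 118. -21. 157.]
0 [0.6184 0.2097] 0.15 None
0 [0.5241 0.0527] 0.025 [ 21.  49.  12.  91. -26. 151.]
0 [0.5241 0.0527] 0.15 [ 21.  43.  20. 104. -26. 151.]
0 [0.5139 0.0867] 0.025 [ 30.  42.  -3.  75. -36. 134.]
0 [0.5139 0.0867] 0.15 [ 30.  35.   5.  89. -36. 134.]
0 [0.5113 0.0569] 0.025 [ 27.  40.  -6.  72. -37. 132.]
0 [0.5113 0.0569] 0.15 [ 27.  33.   1.  86. -37. 132.]
0 [ 0.4974 -0.1025] 0.025 [ 12.  33. -20.  54. -42. 114.]
0 [ 0.4974 -0.1025] 0.15 [ 12.  24. -12.  70. -42. 114.]
1 [0.6493 0.2612] 0.025 None
1 [0.6493 0.2612] 0.15 None
1 [0.6184 0.2097] 0.025 [ 28.  68.  55. 118. -21. -23.]
1 [0.6184 0.2097] 0.15 None
1 [0.5241 0.0527] 0.025 [ 21.  49.  12.  91. -26. -29.]
1 [0.5241 0.0527] 0.15 [ 21.  43.  20. 104. -26. -29.]
1 [0.5139 0.0867] 0.025 [ 30.  42.  -3.  75. -36. -46.]
1 [0.5139 0.0867] 0.15 [ 30.  35.   5.  89. -36. -46.]
1 [0.5113 0.0569] 0.025 [ 27.  40.  -6.  72. -37. -48.]
1 [0.5113 0.0569] 0.15 [ 27.  33.   1.  86. -37. -48.]
1 [ 0.4974 -0.1025] 0.025 [ 12.  33. -20.  54. -42. -66.]
1 [ 0.4974 -0.1025] 0.15 [ 12.  24. -12.  70. -42. -66.]
```

```bash
python3 - <<'E'
from h import *
B=np.array([.603,.184]); O=ori(U,45)
for z in(.15,.025): print(robot.ik(np.r_[B-.085*U,z],O))
robot.grip(.036,20)
robot.move_ptp(np.r_[B-.085*U,.15],O)
robot.line_to(np.r_[B-.085*U,.027],v=.12)
t,p,f0,s=st(); print(t,p,f0,s["grip_width"])
robot.line_to(np.r_[B-.05*U,.027],v=.1)
f0=st()[2]
for k in np.arange(.045,.0,-.005):
    robot.line_to(np.r_[B-k*U,.027],v=.05); t,p,f,s=st(); print(k,t,f-f0)
    if -(f-f0)[:2]@U>.7: break
for n in("top","scene"):
    im=robot.get_image(n); cv2.imwrite(f"pics/{n}1.png",im[:,:,::-1])
    print(n,[(r["confidence"],onz(cam(n),r["point"])) for r in robot.pinpoint(n,"bottle")[:1]])
a,b=cv2.imread("pics/top1.png"),cv2.imread("pics/scene1.png")
cv2.imwrite("pics/d.png",np.hstack([cv2.resize(a[100:300,60:330],(400,296)),cv2.resize(b[60:260,200:470],(400,296))]))
E
```

```text
[ 37.6108  56.3457  48.3339 116.0828 -31.3641 142.4435]
[ 37.6108  59.948   37.9994 102.146  -31.3641 142.4435]
4.4917 [0.6107 0.2689 0.0279] [ 0.0139 -0.6359 -0.3921] 0.035747765339067004
0.045 5.2417 [0.1303 0.2254 0.6283]
0.04 5.4917 [0.7569 0.2103 0.9789]
0.035 5.7417 [ 0.0004 -0.1129  0.1411]
0.030000000000000006 5.9917 [ 0.8248 -0.8776  0.4764]
0.02500000000000001 6.2417 [0.323  0.1069 0.0463]
0.02000000000000001 6.4917 [ 1.1475  1.4965 -0.8513]
top [(0.86, array([0.6097, 0.1852, 0.    ]))]
scene [(0.57, array([0.5985, 0.1818, 0.    ]))]
```

View pics/d.png

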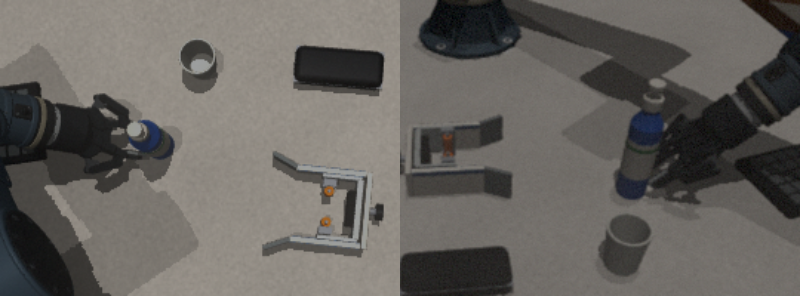

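The fingertips are now low behind the bottle and centred on it, and it is upright. Contact came with the TCP about 21 mm behind the bottle's centre. Next is the diagonal push onto the dock axis.

```bash
python3 - <<'E'
from h import *
p0=st()[1][:2]; T=D(-.06)-.022*U
for k in(.25,.5,.75,1):
    robot.line_to(np.r_[p0+k*(T-p0),.027],v=.05); t,p,f,s=st(); print(t,p,f,todock(p))
for n in("top","scene"):
    im=robot.get_image(n); cv2.imwrite(f"pics/{n}2.png",im[:,:,::-1])
    for r in robot.pinpoint(n,"bottle")[:1]: q=onz(cam(n),r["point"]); print(n,r["confidence"],q,todock(q))
a,b=cv2.imread("pics/top2.png"),cv2.imread("pics/scene2.png")
cv2.imwrite("pics/e.png",np.hstack([cv2.resize(a[100:300,60:330],(400,296)),cv2.resize(b[60:260,200:470],(400,296))]))
E
```

```text
7.75 [0.5812 0.1652 0.0269] [-0.3901 -0.5639 -0.3625] [-0.2041  0.0603]
8.8083 [0.5577 0.1264 0.027 ] [ 0.8027 -0.078  -0.3088] [-0.1633  0.0401]
9.8667 [0.5341 0.0877 0.027 ] [0.2754 0.0165 0.0626] [-0.1227  0.02  ]
10.925 [0.5105 0.0489 0.027 ] [ 0.3531 -0.6574  1.0956] [-0.082  -0.0001]
top 0.85 [0.5137 0.0279 0.    ] [-0.0614  0.0049]
scene 0.64 [0.4995 0.0331 0.    ] [-0.0653 -0.0097]
```

View pics/e.png

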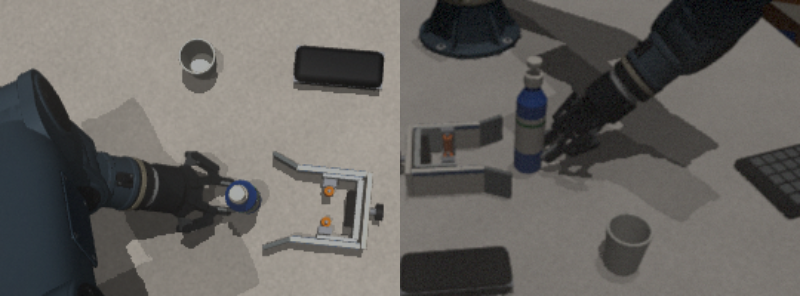

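The bottle stands on the axis in front of the mouth, at dock x≈-62, y≈0±5 mm, with the fingers central behind it. I'll back off, narrow the fingers to 20 mm, push it in and feel for the rollers.

```bash
python3 - <<'E'
from h import *
go=lambda x,v=.05: robot.line_to(np.r_[D(x),.027],v=v)
go(-.105); robot.grip(.02,20); print(st()[3]["grip_width"])
go(-.095); f0=np.mean([st()[2] for _ in range(5)],axis=0)
go(-.03); go(.015); 
t,p,f,s=st(); print(t,todock(p),f-f0)
im=robot.get_image("top"); cv2.imwrite("pics/top3.png",im[:,:,::-1])
for r in robot.pinpoint("top","bottle")[:1]: q=onz(cam("top"),r["point"]); print(r["confidence"],todock(q))
for x in np.arange(.018,.034,.003):
    go(x,.03); fs=[]
    for _ in range(4): robot.pause(.02); fs.append(st()[2]-f0)
    f=np.mean(fs,axis=0); t,p,_,_=st(); print(t,todock(p),p[2],"push",-f[:2]@U,"side",f[:2]@V,"z",f[2])
im=robot.get_image("scene"); cv2.imwrite("pics/scene3.png",im[:,:,::-1])
a,b=cv2.imread("pics/top3.png"),cv2.imread("pics/scene3.png")
cv2.imwrite("pics/f.png",np.hstack([cv2.resize(a[100:300,60:330],(400,296)),cv2.resize(b[60:260,200:470],(400,296))]))
E
```

```text
0.020029189971014244
14.8833 [0.015 0.   ] [-0.9564 -0.4503 -0.3584]
0.83 [0.0442 0.0077]
15.3 [0.018 0.   ] 0.026972016847342704 push -0.07907818005410759 side 0.6672822595469211 z -1.4182473984374937
15.6167 [ 0.0211 -0.    ] 0.02702934623502182 push -0.5773469665515086 side 0.6015417098620958 z -1.2592254833162124
15.9333 [ 0.0242 -0.0001] 0.0270279767506873 push 0.07371588244022775 side 0.7570218980010942 z -1.2086422459777633
16.25 [ 0.0271 -0.0001] 0.027041139326888203 push -0.8477874520887471 side 0.3663192453564376 z -0.682231163793602
16.5667 [ 0.0301 -0.0001] 0.027003740092408274 push 0.08068606245870817 side 0.05075420492442011 z -0.8765914065604412
16.8833 [0.0327 0.0002] 0.026953365589956334 push 4.103194798284934 side -0.09037064866400009 z -0.10570730796713024
```

View pics/f.png

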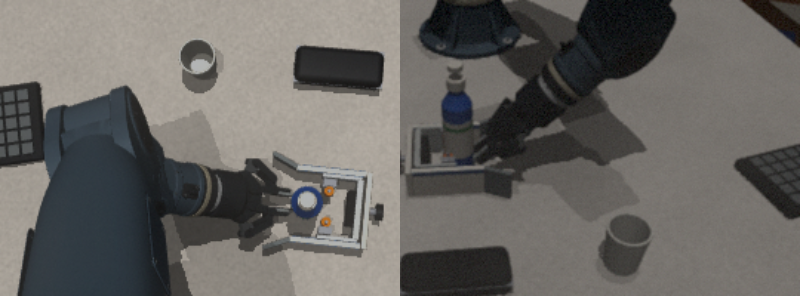

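It is in the mouth and upright. The rollers were first felt at TCP dock x≈32 mm, so home should be at about TCP x=60. I'll press on in fine steps while watching the force.

```bash
python3 - <<'E'
from h import *
x=todock(st()[1])[0]; x=.033; pk=0
f0=np.array([0,0,0.])
while x<.066:
    x+=.001 if x<.052 else .0005
    robot.line_to(np.r_[D(x),.027],v=.02); fs=[]
    for _ in range(3): robot.pause(.015); fs.append(st()[2])
    f=np.mean(fs,axis=0); t,p,_,_=st(); F=-f[:2]@U; pk=max(pk,F)
    print(round(t,2),round(x,4),todock(p),"push %.1f side %.1f z %.1f"%(F,f[:2]@V,f[2]))
    if F>15 or (x>.050 and F>5.5): break
E
```

```text
17.23 0.034 [0.0336 0.0002] push 6.7 side -0.7 z 1.3
17.53 0.035 [0.0345 0.0003] push 7.0 side -0.1 z 1.7
17.83 0.036 [0.0355 0.0004] push 7.1 side 0.3 z 1.5
18.13 0.037 [0.0365 0.0003] push 7.2 side 0.2 z 1.3
18.43 0.038 [0.0376 0.0004] push 6.2 side 0.4 z 0.5
18.73 0.039 [0.0385 0.0004] push 6.3 side 0.5 z 1.2
19.03 0.04 [0.0396 0.0004] push 6.8 side 0.3 z 1.6
19.33 0.041 [0.0406 0.0004] push 6.4 side 0.4 z 1.0
19.63 0.042 [0.0417 0.0002] push 5.8 side -0.0 z 1.2
19.93 0.043 [0.0428 0.0002] push 5.8 side -0.1 z 1.0
20.23 0.044 [0.0438 0.0001] push 4.3 side -0.2 z 1.3
20.53 0.045 [0.0448 0.0001] push 5.9 side 0.2 z 1.3
20.83 0.046 [0.0458 0.0001] push 5.2 side -0.3 z 1.8
21.13 0.047 [0.0468 0.0002] push 5.5 side -0.1 z 1.8
21.43 0.048 [0.0478 0.0002] push 5.3 side 0.4 z 1.9
21.73 0.049 [0.049 0.   ] push 3.7 side 0.5 z 0.9
22.03 0.05 [ 0.0502 -0.    ] push 2.1 side 1.1 z 0.7
22.33 0.051 [ 0.0511 -0.0001] push 2.3 side 0.8 z 0.6
22.63 0.052 [ 0.052 -0.   ] push 2.1 side 0.4 z 0.6
22.93 0.0525 [ 0.0525 -0.    ] push 3.5 side 0.4 z 1.1
23.23 0.053 [ 0.053 -0.   ] push 2.9 side 0.6 z 0.9
23.53 0.0535 [ 0.0536 -0.0001] push 2.6 side -0.4 z 0.8
23.83 0.054 [ 0.0541 -0.0001] push 1.9 side -0.0 z 0.7
24.13 0.0545 [ 0.0546 -0.0001] push 1.0 side -0.2 z 0.7
24.43 0.055 [ 0.0551 -0.0001] push 0.9 side -0.2 z -0.1
24.73 0.0555 [0.0556 0.    ] push -0.0 side -0.0 z 0.2
25.03 0.056 [0.056 0.   ] push 0.2 side 0.0 z -0.0
25.33 0.0565 [0.0565 0.    ] push -0.3 side 0.2 z -0.5
25.63 0.057 [ 0.057 -0.   ] push 0.4 side 0.1 z 0.3
25.93 0.0575 [ 0.0575 -0.    ] push 0.4 side -0.1 z 0.3
26.23 0.058 [ 0.058 -0.   ] push 0.0 side -0.4 z 0.3
26.53 0.0585 [0.0585 0.    ] push -0.0 side -0.0 z 0.2
26.83 0.059 [0.0588 0.0001] push 2.5 side 0.1 z 0.3
27.13 0.0595 [0.0591 0.0001] push 5.0 side -0.5 z 0.7
27.43 0.06 [0.0593 0.0002] push 8.1 side -1.0 z 1.5
```

The force peaked at about 7 N and fell to zero past TCP x≈51 mm. It then rose sharply to 8 N from x≈59, exactly 8 mm on, so that is the pad. I'll hold briefly, retreat and check.

```bash
python3 - <<'E'
from h import *
robot.pause(.3)
p=st()[1]
robot.line_to(np.r_[D(.045),.027],v=.03); robot.line_to(np.r_[D(-.10),.03],v=.1); robot.line_to(np.r_[D(-.12),.13],v=.12)
robot.set_joints([73.6,13.6,-.8,75.6,0,90]); robot.pause(.5)
for n in("top","scene"):
    im=robot.get_image(n); cv2.imwrite(f"pics/{n}4.png",im[:,:,::-1])
    for t in("bottle","cup","case","tin"):
        for r in robot.pinpoint(n,t)[:1]: q=onz(cam(n),r["point"]); print(n,t,r["confidence"],q,todock(q))
print(st()[:3])
a,b=cv2.imread("pics/top4.png"),cv2.imread("pics/scene4.png")
cv2.imwrite("pics/g.png",np.hstack([cv2.resize(a[180:300,220:340],(400,400),interpolation=2),cv2.resize(b[70:210,180:320],(400,400),interpolation=2)]))
E
```

```text
top bottle 0.73 [ 0.506  -0.1172  0.    ] [0.0838 0.0099]
top cup 0.88 [0.7499 0.1246 0.    ] [-0.1783  0.2318]
top case 0.88 [ 0.743  -0.1229  0.    ] [0.0689 0.2465]
top tin 0.89 [ 0.4306 -0.3296  0.    ] [ 0.302  -0.0467]
scene bottle 0.83 [ 0.4816 -0.1178  0.    ] [ 0.0866 -0.0144]
scene case 0.91 [ 0.7459 -0.1338  0.    ] [0.0795 0.2503]
scene tin 0.62 [ 0.4187 -0.331   0.    ] [ 0.3044 -0.0585]
(33.9833, array([0.1481, 0.5032, 0.2315]), array([-0.4646, -0.057 , -0.0528]))
```

View pics/g.png

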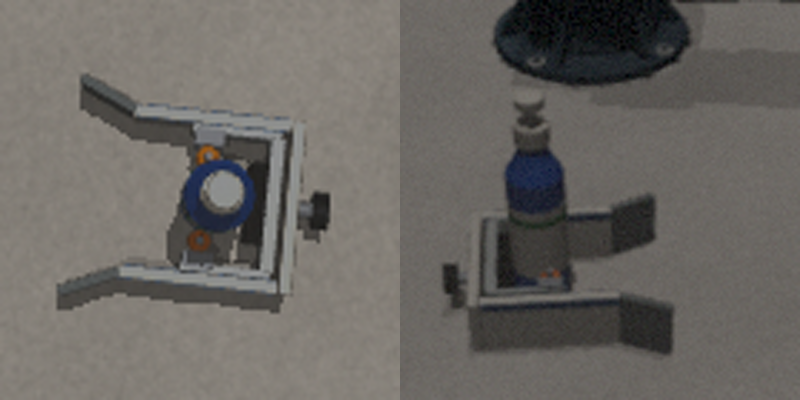

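The bottle stands upright between both rollers, next to the pad and centred. The case and tin read as before in both views; the cup was found only in the top view, a few mm from its first reading, which is within the noise.

```bash
python3 -c "
from station import robot
print(robot.job_done())"
```

```text
the job is handed in; nothing more can be done
None
```

The bottle is pressed home against the pad and standing upright between the rollers. The push peaked at about 8 N, the arm is clear, and the job was handed in at about 34 s; the hand-in call returned no verdict.

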